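# Lean the bag-panel pattern board on the rack

## Robot

A 6-joint arm with a two-finger parallel gripper is mounted at the origin on the work surface. World frame = base frame: x ahead of the robot, y to its left, z up, the work surface at z = 0. Lengths are in m, angles in degrees, forces in N, time in s.
With the tool pointing down it reaches from about 0.3 to 0.75 m from the base axis. Payload 8.5 kg.
Tool frame: the origin (TCP) lies between the finger pads; the fingertips stand 17 mm ahead of it and the grasp point (between the pads) lies 2 mm behind it (env.tip_reach is the distance from the TCP to the fingertips, in m); z points along the fingers, y is the line along which they close (so a half turn about z gives the same grasp; the last joint's range is limited). The gripper opens to 85 mm and grips with 20 to 120 N. Pads are 22 mm wide; open, the fingers measure 114 mm over their backs; the gripper's body (76 mm by 85 mm) begins 54 mm behind the grasp point. The pads swing forward as they close: fully open they stand 13 mm farther back than shut.
Start: joints at [52.408, 21.807, 74.336, -0, 83.858, -12.336], TCP at [0.235, 0.497, 0.248] pointing down, gripper open.
Joint ranges: [-178.18, 178.18], [-50.72, 133.34], [12.68, 142.11], [-81.47, 261.47], [9.98, 163.14], [-165.26, 165.26]. Speed limits (degrees/s): [136.94, 136.94, 180, 180, 180, 180].

## Interface

Orientations are given as a 3x3 rotation matrix whose columns are the frame's x, y, z axes.
In Python, from rig import env, viewer gives the robot as it stands.
- The arm moves only by the tool move_arm, never from a script. Its argument "motion" is a list of rows, each a list of 2 entries, a list of its own where there are three numbers: the shift along the tool's x, y, z normalised to -1 to 1, where 1 is 50 mm, then the turn, a rotation vector about the tool's x, y, z normalised to -1 to 1, where 1 is 8 degrees. A call has 1 to 20 rows; each row shifts and turns the commanded pose from where the row before left it, along the tool's axes as they then stand; what a row does not reach is not made up. A row lasts 1/10 s, in which the tool goes at most 50 mm and 8.59 degrees, less where a joint would pass 70% of its speed; a pose out of reach is approached as far as the arm can. A call with a number of a shift or a turn outside -1 to 1 is refused whole. A call with a gripper value outside its range is refused whole. "claw" is the closure, from 0 (fully open) to 1 (shut), set as the call begins (left out, the last holds). The fingers move at their own pace and stop on an object; "force" is the grip in N (left out, the last holds). Time passes only in rows, so rows that do not move let the fingers close. It gives the time, the measured TCP pose, the force, the opening and the grip force at its end, in the units of the state.
- env.observe(): the state, without advancing time (a new reading comes with each control period).
- viewer.get_image(name): name is "scene" or "top"; returns a dict with "frame" (384x512x3 uint8, red, green, blue), "depth" (384x512 float32, m along the optical axis (not along the pixel's ray), 0 where there is no reading), "fx", "fy", "cx", "cy" (pixels), "eye" and "attitude" of the camera in the world. Camera axes: x right, y up, looking along -z (the intrinsics and any distortion apply to the point x, -y, -z); pixel columns grow to the right and rows downward; lengths in m; the calibration is good to about 2 mm. A picture is of the moment at which its call begins.
- env.close_job(): hands the job in; it is judged then, once.
The state is a dict: "time_s": time; "q": joint angles; "qvel": joint speeds; "joint_efforts": joint torques, N m; "position": TCP position; "tool_rot": TCP orientation; "ft_force": force on the tool from outside, world axes, zero at the start; "wrist_torque": the same for the moment, N m; "grip_width": finger opening in m; "gripper_force": force on a finger pad.
Only numpy, scipy, OpenCV 4.12 (cv2) and the standard library are available. Lean on these libraries where they do the work, as an engineer would, in place of code of your own. Each camera call takes 0.05 s, during which the arm holds its last target. There are 200 camera calls.

## Task

Three plywood pattern boards stand in the slotted block on the leather-cutting table. Take the widest one, the plain rectangle, and lean it against the steel rail of the rack: foot set down on the middle of the black rubber strip before you let go, top tipped back onto the rail about 20 degrees from upright, square to the rail and centred along it, and left standing there by itself. Leave the other two boards in their slots.

Things in the scene. Friction and masses are not known exactly. Their poses are not given: they have to be found in the camera images.
- panel_center (a point): The board to move: plain plywood rectangle, 150 mm wide, 200 high, 12 thick, 0.2 kg. Point: its very centre, 100 mm below its top edge; x through its thickness, y along its width, z up. It stands upright in an open-ended 18 mm slot, floor 10 mm above the table, of a fixed wooden block 40 mm high; lift it 30 mm to clear. Pinch its thickness from above at the middle of the top edge.
- rack: Fixed rack: wooden base 140 x 240 mm, a black rubber strip 50 mm deep (x), 200 long (y), top at 12 mm. Origin: on the table under the strip's middle; y along the rail, x away from it, z up. The 12 mm steel rail's axis is at x = -52, z = 120 mm; its posts at y = +-108, 127 high. A board with its foot at x = 0 leans 20 degrees on it, top towards -x, held by friction; no lip.
- arch_center (a point): Bystander board of the same plywood, 100 mm wide with a half-round top, 200 high, 12 thick, in another slot of the block (three parallel slots, 60 mm apart centre to centre, boards in any order). Point at mid-height and mid-width, axes as for the wide board. It stays in its slot.
- step_center (a point): Bystander board of the same plywood, 90 mm wide below, 50 mm wide in its upper 70 mm, 200 high, 12 thick, in another slot of the block. Point at mid-height and mid-width, axes as for the wide board. It stays in its slot.
Not all that is in view belongs to the job. What is shaped like the part that bears panel_center but turquoise is not meant.

How it is judged:
By the outcome, as a careful person would: the job done as asked, in the order asked, and still so for the second after the job is handed in, with the robot touching nothing.
It also fails if it takes over 48 s, if anything falls off the work surface, if the arm or the gripper's body presses on something with over 40 N, if the wrist force passes 120 N, or if a joint passes its speed limit or range.

## Working session

There is one attempt and no reset: what is moved stays moved. The work goes in short steps, Python scripts to look and compute and a tool call to move; the robot and the scene stay as the last step left them, time stands still between calls to the robot, and variables do not carry over. Pictures are saved under pics/ and viewed, at most 10 in all, crops included, and the job is handed in when it is done.

Besides the shell and the picture viewer there is one more tool, called after ">>>" by a JSON object that holds its "method" and its "body". move_arm: Moves the arm, as the interface text tells. Scaled input: -1 to 1 covers 50 mm each way for a shift and 8 degrees each way for a turn. Its arguments: {"type":"object","properties":{"motion":{"type":"array","items":{"type":"array"}},"claw":{"type":"number"},"force":{"type":"number"}},"required":["motion"]}

```bash
mkdir -p pics; cat > h.py <<'E'
import numpy as np, cv2
from rig import env, viewer
def cam(n):
    d=viewer.get_image(n); return d
def pts(d):
    D=d["depth"]; v,u=np.mgrid[0:D.shape[0],0:D.shape[1]]
    p=np.stack([(u-d["cx"])/d["fx"]*D,-(v-d["cy"])/d["fy"]*D,-D],-1)
    return p@np.array(d["attitude"]).T+np.array(d["eye"])
def save(d,n): cv2.imwrite("pics/"+n,d["frame"][:,:,::-1])
E
python3 - <<'E'
from h import *
for n in("scene","top"):
    d=cam(n); save(d,n+"0.png"); print(n,{k:d[k] for k in d if k not in("frame","depth")}, d["depth"].min(),d["depth"].max())
o=env.observe(); print(o["time_s"],o["tool_rot"],o["position"])
E
```

```text
scene {'fx': 444.24376142037585, 'fy': 444.24376142037585, 'cx': 252.60932016205632, 'cy': 201.27451034401759, 'eye': array([ 0.8473712 , -0.44787896,  0.81981355]), 'attitude': array([[ 0.72320934, -0.54556979,  0.42346412],
       [ 0.690586  ,  0.57810438, -0.43461052],
       [-0.00769609,  0.60675277,  0.79485335]])} 0.0 3.0526135
top {'fx': 445.20688061333937, 'fy': 445.20688061333937, 'cx': 257.60099586286174, 'cy': 199.0856784223542, 'eye': array([ 0.24772223, -0.04174456,  1.10301219]), 'attitude': array([[-0.03545081,  0.97505187, -0.21912801],
       [-0.9993703 , -0.03425917,  0.00923672],
       [ 0.00149913,  0.21931747,  0.9756524 ]])} 0.0 2.057037
0.1 [[-9.04397583e-01  4.26689925e-01 -8.48731348e-04]
 [ 4.26690649e-01  9.04397029e-01 -1.05052690e-03]
 [ 3.19340867e-04 -1.31223972e-03 -9.99999088e-01]] [0.23451527 0.49722844 0.24777853]
```

View pics/scene0.png

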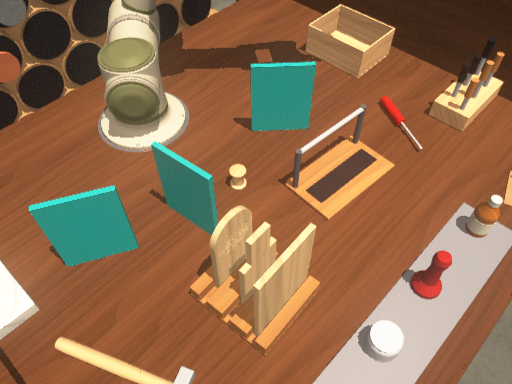

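View pics/top0.png

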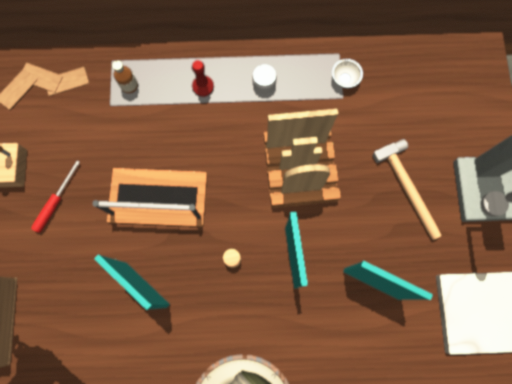

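The wide board is the outermost one (scene about (285,280), top view row 115, cols 268-337). The rack is at top view (158,197), with its rail on the robot side of the strip. I'll measure both.

```bash
python3 - <<'E'
from h import *
def rect(P,l):
    r=cv2.minAreaRect((P[:,:2]*1000).astype(np.float32)); b=cv2.boxPoints(r)
    print(l,len(P),"c",np.round(r[0],1),"size",np.round(r[1],1),"ang",round(r[2],2),"z",np.round(np.percentile(P[:,2],[2,50,98]),4), "med",np.round(np.median(P,0),4)); print(np.round(b).tolist())
for n in("scene","top"):
    d=cam(n); P=pts(d); F=d["frame"].astype(int); ok=d["depth"]>0
    x,y,z=P[...,0],P[...,1],P[...,2]
    reg=ok&(y>-0.3)&(y<0.05)&(x>0.25)&(x<0.65)
    warm=(F[...,0]>F[...,2]+20)
    m=(reg&warm&(z>0.19)&(z<0.23)).astype(np.uint8)
    k,L=cv2.connectedComponents(m)
    for i in range(1,k):
        if (L==i).sum()>25: rect(P[L==i],n+" top>0.19")
    m=(reg&warm&(z>0.06)&(z<0.23)).astype(np.uint8)
    k,L=cv2.connectedComponents(m)
    for i in range(1,k):
        if (L==i).sum()>60: rect(P[L==i],n+" board")
    reg=ok&(y>0.05)&(y<0.4)&(x>0.2)&(x<0.55)
    blk=reg&(F.max(-1)<60)&(z>0.003)&(z<0.03)
    k,L,s,_=cv2.connectedComponentsWithStats(blk.astype(np.uint8)); i=1+s[1:,4].argmax()
    rect(P[L==i],n+" strip")
    base=reg&(z>0.006)&(z<0.03); k,L,s,_=cv2.connectedComponentsWithStats(base.astype(np.uint8)); i=1+s[1:,4].argmax()
    rect(P[L==i],n+" base")
    rl=reg&(z>0.09)&(z<0.14)&(abs(F[...,0]-F[...,2])<40); rect(P[rl],n+" rail")
E
```

```text
scene top>0.19 421 c [ 514.2 -162.3] size [14.  80.4] ang 4.16 z [0.1907 0.2026 0.2104] med [ 0.5172 -0.168   0.2026]
[[504.0, -123.0], [510.0, -203.0], [524.0, -202.0], [518.0, -122.0]]
scene top>0.19 342 c [ 573.6 -156.3] size [13.4 50.4] ang 3.76 z [0.1913 0.2089 0.2119] med [ 0.5766 -0.1593  0.2089]
[[565.0, -132.0], [569.0, -182.0], [582.0, -181.0], [579.0, -131.0]]
scene top>0.19 948 c [ 633.6 -155. ] size [ 13.1 150.4] ang 3.68 z [0.1915 0.2093 0.2118] med [ 0.6359 -0.1631  0.2093]
[[622.0, -80.0], [632.0, -230.0], [645.0, -230.0], [635.0, -80.0]]
scene board 6278 c [ 573.5 -159. ] size [133.8 150.6] ang 3.73 z [0.0649 0.1524 0.211 ] med [ 0.58   -0.1669  0.1524]
[[502.0, -88.0], [512.0, -239.0], [645.0, -230.0], [635.0, -80.0]]Traceback (most recent call last):
  File "<stdin>", line 20, in <module>
ValueError: attempt to get argmax of an empty sequence
```

```bash
python3 - <<'E'
from h import *
def rect(P,l):
    r=cv2.minAreaRect((P[:,:2]*1000).astype(np.float32)); b=cv2.boxPoints(r)
    print(l,len(P),"c",np.round(r[0],1),"size",np.round(r[1],1),"ang",round(r[2],2),"z",np.round(np.percentile(P[:,2],[2,50,98]),4)); print(np.round(b).tolist())
for n,c in(("scene",(170,342)),("top",(192,158))):
    d=cam(n); P=pts(d); F=d["frame"].astype(int); ok=d["depth"]>0
    print(P[c],F[c]); c0=P[c]
    x,y,z=P[...,0],P[...,1],P[...,2]
    if n=="top":
        m=ok&(z>.19)&(z<.23)&(x>.6)&(x<.68)&(y<-.05)&(y>-.26); rect(P[m],"panel top")
    reg=ok&(np.hypot(x-c0[0],y-c0[1])<0.16)
    for l,m in(("strip",reg&(F.max(-1)<70)&(z>0.004)&(z<0.03)),("base",reg&(z>0.006)&(z<0.03)),("rail",reg&(z>0.105)&(z<0.14))):
        k,L,s,_=cv2.connectedComponentsWithStats(m.astype(np.uint8))
        for i in range(1,k):
            if s[i,4]>40: rect(P[L==i],n+l)
E
```

```text
[0.50785005 0.21138622 0.01091707] [101  71  60]
scenebase 4414 c [511.2 199.8] size [243.7 141.6] ang 85.35 z [0.007  0.0104 0.0148]
[[431.0, 84.0], [572.0, 73.0], [592.0, 315.0], [451.0, 327.0]]
scenerail 502 c [464.6 202.1] size [231.3  14.6] ang 85.51 z [0.1082 0.1242 0.1285]
[[448.0, 87.0], [463.0, 86.0], [481.0, 317.0], [466.0, 318.0]]
[0.5192071  0.19752863 0.01462447] [52 50 45]
panel top 598 c [ 630.3 -153.7] size [ 14.7 150.5] ang 3.37 z [0.1909 0.2088 0.213 ]
[[618.0, -79.0], [627.0, -229.0], [642.0, -228.0], [633.0, -78.0]]
topstrip 1152 c [514.4 200.4] size [190.9  40.2] ang 85.46 z [0.008  0.0126 0.0165]
[[487.0, 107.0], [527.0, 104.0], [542.0, 294.0], [502.0, 297.0]]
topbase 4558 c [508.3 201.6] size [240.9 140.8] ang 85.65 z [0.0069 0.0111 0.0159]
[[429.0, 87.0], [569.0, 76.0], [588.0, 316.0], [447.0, 327.0]]
toprail 565 c [460.9 205.1] size [229.4  13.3] ang 85.55 z [0.117  0.1252 0.1298]
[[445.0, 91.0], [459.0, 90.0], [476.0, 319.0], [463.0, 320.0]]
```

```bash
cat >> h.py <<'E'
def plane(d,uv,z):
    uv=np.asarray(uv,float).reshape(-1,2)
    r=np.stack([(uv[:,0]-d["cx"])/d["fx"],-(uv[:,1]-d["cy"])/d["fy"],-np.ones(len(uv))],-1)@np.array(d["attitude"]).T
    e=np.array(d["eye"]); return e+r*((z-e[2])/r[:,2])[:,None]
E
python3 - <<'E'
from h import *
for n,c in(("scene",(342,170)),("top",(158,188))):
    d=cam(n); F=d["frame"].astype(int); hsv=cv2.cvtColor(d["frame"],cv2.COLOR_RGB2HSV)
    m=np.zeros(F.shape[:2],np.uint8); m[c[1]-60:c[1]+60,c[0]-70:c[0]+70]=1
    m&=((F[...,0]-F[...,2])<50)&(F.max(-1)<115)&(pts(d)[...,2]<0.03)
    k,L,s,_=cv2.connectedComponentsWithStats(m)
    i=1+s[1:,4].argmax(); v,u=np.where(L==i); W=plane(d,np.c_[u,v],.012)
    r=cv2.minAreaRect((W[:,:2]*1000).astype(np.float32)); print(n,r,len(u)); print(cv2.boxPoints(r).round().tolist())
    im=d["frame"].copy(); im[L==i]=(0,255,0); x0,y0=c[0]-70,c[1]-70
    globals()[n]=cv2.resize(im[y0:y0+140,x0:x0+140],(400,400),interpolation=0)
cv2.imwrite("pics/strip.png",np.hstack([scene,top])[:,:,::-1])
E
```

```text
scene ((515.7619018554688, 200.00291442871094), (197.2039794921875, 47.795387268066406), 85.48468780517578) 1243
[[484.0, 104.0], [532.0, 100.0], [547.0, 296.0], [500.0, 300.0]]
top ((514.3794555664062, 200.82391357421875), (195.58876037597656, 45.19248962402344), 84.78644561767578) 1302
[[483.0, 105.0], [528.0, 101.0], [546.0, 296.0], [501.0, 300.0]]
```

View pics/strip.png

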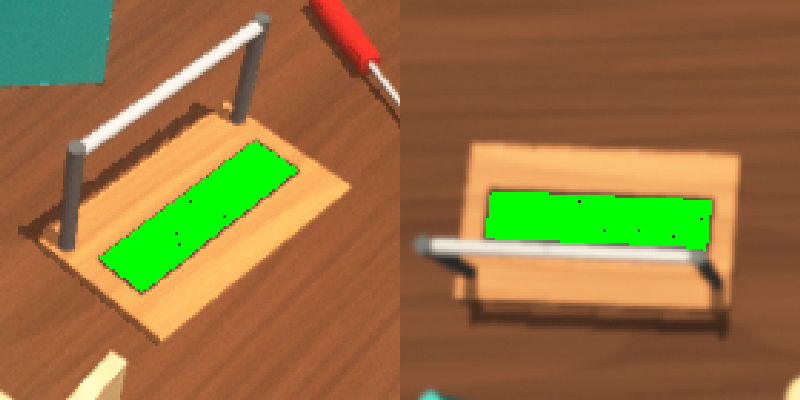

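>>> {"method": "move_arm", "body": {"motion": [[[0,0,-0.13],[0,0,0.955]],[[0,0,-0.13],[0,0,0.955]],[[0,0,-0.13],[0,0,0.955]],[[0,0,-0.13],[0,0,0.955]],[[0,0,-0.13],[0,0,0.955]],[[0,0,-0.13],[0,0,0.955]],[[0,0,-0.13],[0,0,0.955]],[[0,0,-0.13],[0,0,0.955]],[[0,0,0],[0,0,0]]], "claw": 0.5, "force": 50}}

```text
time_s: 1.25
position: [0.2348, 0.4976, 0.301]
tool_rot: [[-0.062, 0.998, 0.001], [0.998, 0.062, 0.001], [0.001, 0.001, -1.0]]
ft_force: [0.6, 0.8, 0.1]
grip_width: 0.0426
gripper_force: 0.0
```

The crop shows the strip fully masked. Its centre is about (515, 200) mm and its yaw about -4.5°. Next I move above the panel.

>>> {"method": "move_arm", "body": {"motion": [[[-0.675,0.356,0],[0,0,0]],[[-0.675,0.356,0],[0,0,0]],[[-0.675,0.356,0],[0,0,0]],[[-0.675,0.356,0],[0,0,0]],[[-0.675,0.356,0],[0,0,0]],[[-0.675,0.356,0],[0,0,0]],[[-0.675,0.356,0],[0,0,0]],[[-0.675,0.356,0],[0,0,0]],[[-0.675,0.356,0],[0,0,0]],[[-0.675,0.356,0],[0,0,0]],[[-0.675,0.356,0],[0,0,0]],[[-0.675,0.356,0],[0,0,0]],[[-0.675,0.356,0],[0,0,0]],[[-0.675,0.356,0],[0,0,0]],[[-0.675,0.356,0],[0,0,0]],[[-0.675,0.356,0],[0,0,0]],[[-0.675,0.356,0],[0,0,0]],[[-0.675,0.356,0],[0,0,0]],[[-0.675,0.356,0],[0,0,0]],[[-0.675,0.356,0],[0,0,0]]]}}

```text
time_s: 3.25
position: [0.6332, -0.1552, 0.2998]
tool_rot: [[-0.067, 0.998, -0.001], [0.998, 0.067, 0.0], [0.0, -0.001, -1.0]]
ft_force: [0.1, 0.4, 0.3]
grip_width: 0.0429
gripper_force: 0.0
```

>>> {"method": "move_arm", "body": {"motion": [[[0,0,0],[0,0,0]],[[0,0,0],[0,0,0]]]}}

```text
time_s: 3.45
position: [0.6326, -0.1542, 0.2992]
tool_rot: [[-0.065, 0.998, -0.001], [0.998, 0.065, 0.001], [0.001, -0.001, -1.0]]
ft_force: [-0.9, 0.4, 0.1]
grip_width: 0.0427
gripper_force: 0.0
```

```bash
python3 - <<'E'
from h import *
d=cam("scene"); save(d,"s1.png"); print(env.observe()["q"])
E
```

```text
[-2.40408581e+01  3.11737727e+01  5.02132373e+01  1.06311290e-02
  9.86670958e+01 -2.77942821e+01]
```

View pics/s1.png

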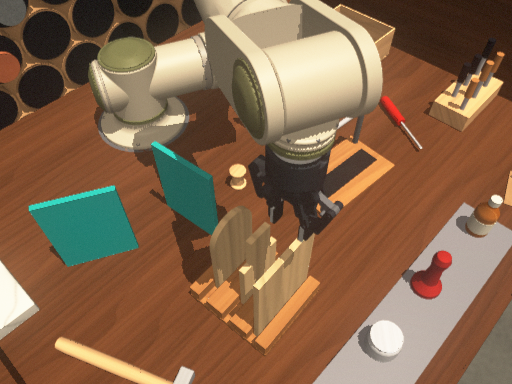

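The gripper hangs above the middle of the panel's top edge, at about (300,215) in the image. Descending and gripping.

>>> {"method": "move_arm", "body": {"motion": [[[0,0,0.37],[0,0,0]],[[0,0,0.37],[0,0,0]],[[0,0,0.37],[0,0,0]],[[0,0,0.37],[0,0,0]],[[0,0,0.37],[0,0,0]],[[0,0,0.37],[0,0,0]],[[0,0,0],[0,0,0]]]}}

```text
time_s: 4.2
position: [0.6314, -0.1521, 0.1874]
tool_rot: [[-0.066, 0.998, -0.004], [0.998, 0.066, 0.002], [0.002, -0.004, -1.0]]
ft_force: [0.0, -1.0, -1.5]
grip_width: 0.0425
gripper_force: 0.0
```

>>> {"method": "move_arm", "body": {"motion": [[[0,0,0],[0,0,0]],[[0,0,0],[0,0,0]],[[0,0,0],[0,0,0]],[[0,0,0],[0,0,0]],[[0,0,0],[0,0,0]],[[0,0,0],[0,0,0]],[[0,0,0],[0,0,0]],[[0,0,0],[0,0,0]]], "claw": 1, "force": 60}}

```text
time_s: 5.0
position: [0.6329, -0.1536, 0.191]
tool_rot: [[-0.064, 0.998, 0.002], [0.998, 0.064, -0.001], [-0.001, 0.002, -1.0]]
ft_force: [-0.6, 1.1, 6.3]
grip_width: 0.0113
gripper_force: 59.8
```

>>> {"method": "move_arm", "body": {"motion": [[[0,0,-0.15],[0,0,0]],[[0,0,-0.2],[0,0,0]],[[0,0,-0.2],[0,0,0]],[[0,0,-0.2],[0,0,0]],[[0,0,-0.25],[0,0,0]],[[0,0,-0.25],[0,0,0]],[[0,0,-0.25],[0,0,0]],[[0,0,-0.25],[0,0,0]],[[0,0,-0.25],[0,0,0]],[[0,0,-0.25],[0,0,0]],[[0,0,-0.25],[0,0,0]],[[0,0,-0.25],[0,0,0]],[[0,0,-0.25],[0,0,0]],[[0,0,0],[0,0,0]],[[0,0,0],[0,0,0]]]}}

```text
time_s: 6.5
position: [0.6325, -0.1537, 0.3393]
tool_rot: [[-0.063, 0.998, 0.0], [0.998, 0.063, -0.0], [-0.0, 0.0, -1.0]]
ft_force: [-1.2, 0.4, -2.6]
grip_width: 0.0113
gripper_force: 58.6
```

```bash
python3 - <<'E'
from h import *
o=env.observe(); print(o["position"],o["ft_force"],o["wrist_torque"],o["grip_width"])
d=cam("scene"); save(d,"s2.png")
E
```

```text
[ 0.63252846 -0.15371685  0.33934491] [-1.22113205  0.41154181 -2.56947462] [ 0.04048917  0.02891758 -0.02388775] 0.011297172987890762
```

View pics/s2.png

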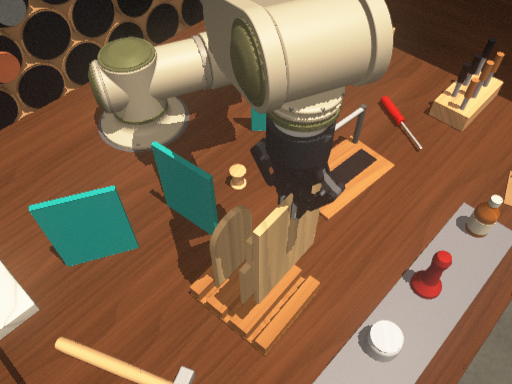

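The board is lifted clear and the other two are still in the block. Now I measure how it sits in the grip, in the tool frame.

```bash
cat > grip.py <<'E'
from h import *
o=env.observe(); R=np.array(o["tool_rot"]); t=np.array(o["position"])
for n in("scene","top"):
    d=cam(n); P=pts(d); F=d["frame"].astype(int)
    Q=(P-t)@R*1000
    m=(d["depth"]>0)&(F[...,0]>F[...,2]+25)&(abs(Q[...,1])<16)&(abs(Q[...,0])<95)&(Q[...,2]>-35)&(Q[...,2]<195)
    k,L,s,_=cv2.connectedComponentsWithStats(m.astype(np.uint8)); i=1+s[1:,4].argmax(); q=Q[L==i]
    print(n,len(q),"x",np.percentile(q[:,0],[0.5,1,50,99,99.5]).round(1),"y",np.percentile(q[:,1],[1,5,50,95,99]).round(1),"z",np.percentile(q[:,2],[.5,1,50,99,99.5]).round(1))
    f=q[(q[:,1]>2)&(q[:,2]>0)]   # front face
    if len(f)>200:
        r=cv2.minAreaRect(f[:,[0,2]].astype(np.float32)); print(" face rect",r)
        A=np.c_[f[:,0],f[:,2],np.ones(len(f))]; print(" y=ax+bz+c",np.linalg.lstsq(A,f[:,1],rcond=None)[0].round(4))
        for a,b in((20,60),(60,100),(100,140),(140,175)):
            g=f[(f[:,2]>a)&(f[:,2]<b)]; 
            if len(g): print("  z",a,b,"x",np.percentile(g[:,0],[1,99]).round(1))
E
python3 grip.py
```

```text
scene 3942 x [-76.7 -76.6 -32.   69.   70.8] y [-3.8 -1.6  7.   7.6  7.9] z [-20.3 -20.   71.8 177.5 178.8]
 face rect ((-1.9387741088867188, 90.17366790771484), (180.51974487304688, 150.30413818359375), 89.78519439697266)
 y=ax+bz+c [ 4.9000e-03 -2.2000e-03  7.2587e+00]
  z 20 60 x [-76.5  38.1]
  z 60 100 x [-76.3  70. ]
  z 100 140 x [-76.3  70.6]
  z 140 175 x [-76.5  71.3]
top 284 x [-74.6 -74.5 -68.3 -48.9 -48.5] y [-8.5 -8.1 -6.9 -2.   2.5] z [-20.8 -20.1  84.8 178.1 179. ]
```

>>> {"method": "move_arm", "body": {"motion": [[[0.3,0,0],[0,0,0]],[[0.5,0,0],[0,0,0]],[[0.5,0,0],[0,0,0]],[[0.5,0,0],[0,0,0]],[[0.5,0,0],[0,0,0]],[[0.5,0,0],[0,0,0]],[[0.5,0,0],[0,0,0]],[[0.4,0,0],[0,0,0]],[[0.3,0,0],[0,0,0]],[[0,0,0],[0,0,0.506]],[[0,0,0],[0,0,0.506]],[[0.3,-0.36,0],[0,0,0]],[[0.368,-0.44,0],[0,0,0]],[[0.368,-0.44,0],[0,0,0]],[[0.368,-0.44,0],[0,0,0]],[[0.368,-0.44,0],[0,0,0]],[[0.368,-0.44,0],[0,0,0]],[[0.368,-0.44,0],[0,0,0]],[[0.436,-0.52,0],[0,0,0]],[[0,0,0],[0,0,0]]]}}

```text
time_s: 8.65
position: [0.4533, 0.2086, 0.34]
tool_rot: [[0.075, 0.997, 0.0], [0.997, -0.075, 0.001], [0.001, 0.0, -1.0]]
ft_force: [0.3, 0.3, -1.5]
grip_width: 0.0112
gripper_force: 59.3
```

>>> {"method": "move_arm", "body": {"motion": [[[0,0,0],[-0.3,0,0]],[[0,0,0],[-0.4,0,0]],[[0,0,0],[-0.4,0,0]],[[0,0,0],[-0.4,0,0]],[[0,0,0],[-0.4,0,0]],[[0,0,0],[-0.475,0,0]],[[0,0,0],[0,0,0]],[[0,0,0],[0,0,0]],[[0,0,0],[0,0,0]]]}}

```text
time_s: 9.55
position: [0.4563, 0.2062, 0.3393]
tool_rot: [[0.078, 0.943, 0.323], [0.997, -0.074, -0.025], [0.0, 0.324, -0.946]]
ft_force: [0.7, 0.1, -2.0]
grip_width: 0.0117
gripper_force: 59.3
```

```bash
cat > goal.py <<'E'
import sys
from h import *
th,h=float(sys.argv[1]),float(sys.argv[2]); a=np.radians(th)
FZ,FX=(float(sys.argv[3]),float(sys.argv[4])) if len(sys.argv)>4 else (180.5,-1.5)
from scipy.spatial.transform import Rotation as Ro
y=np.radians(-4.5); X=np.array([np.cos(y),np.sin(y),0]); Y=np.array([-np.sin(y),np.cos(y),0]); Z=np.array([0,0,1.])
O=np.array([515,200.4,0]); 
zt=X*np.sin(a)-Z*np.cos(a); G=np.c_[Y,np.cross(zt,Y),zt]
foot=O+X*(-6.3+6*np.cos(a))+Z*(12+6*np.sin(a)+h)
T=foot-FZ*zt-FX*Y
o=env.observe(); R=np.array(o["tool_rot"]); t=np.array(o["position"])*1000
print("goal",T.round(1),"now",t.round(1),"shift/50 in tool",((T-t)@R/50).round(3),"turn/8",(np.degrees(Ro.from_matrix(R.T@G).as_rotvec())/8).round(3),o["ft_force"],o["wrist_torque"],o["time_s"])
E
python3 goal.py 19 20; python3 grip.py
```

```text
goal [455.9 206.6 204.6] now [456.3 206.2 339.3] shift/50 in tool [ 0.005 -0.882  2.546] turn/8 [-0.009 -0.     0.001] [ 0.72470032  0.14515041 -2.03007285] [0.01069212 0.31407731 0.04741257] 9.55
scene 5258 x [-77.6 -77.2 -15.4  71.7  72.5] y [-3.4  1.2  6.6  8.4  9.2] z [-19.  -18.7  73.1 178.3 179.5]
 face rect ((-2.13214111328125, 91.20211791992188), (182.13287353515625, 152.57098388671875), 89.93370056152344)
 y=ax+bz+c [ 1.4000e-03 -2.9000e-03  6.8947e+00]
  z 20 60 x [-77.   71.6]
  z 60 100 x [-76.6  71.4]
  z 100 140 x [-76.8  71.3]
  z 140 175 x [-77.1  71.6]
top 753 x [-75.6 -75.5 -42.   31.4  36.2] y [-6.4 -5.3  4.2  5.3  7. ] z [-22.5 -22.2  10.1 171.6 176.6]
 face rect ((-16.6353759765625, 89.61564636230469), (179.0743408203125, 117.71188354492188), 89.96116638183594)
 y=ax+bz+c [ 0.0109 -0.0071  5.892 ]
  z 20 60 x [-75.2  -0.8]
  z 60 100 x [-75.3  10.6]
  z 100 140 x [-75.   31.1]
  z 140 175 x [-75.1  41.3]
```

>>> {"method": "move_arm", "body": {"motion": [[[0,-0.11,0.32],[0,0,0]],[[0,-0.11,0.32],[0,0,0]],[[0,-0.11,0.32],[0,0,0]],[[0,-0.11,0.32],[0,0,0]],[[0,-0.11,0.32],[0,0,0]],[[0,-0.11,0.32],[0,0,0]],[[0,-0.11,0.32],[0,0,0]],[[0,-0.11,0.3],[0,0,0]],[[0,0,0],[0,0,0]],[[0,0,0],[0,0,0]],[[0,0,0],[0,0,0]]]}}

```text
time_s: 10.75
position: [0.4563, 0.2065, 0.2059]
tool_rot: [[0.078, 0.942, 0.326], [0.997, -0.074, -0.025], [0.001, 0.327, -0.945]]
ft_force: [0.9, -0.7, -2.6]
grip_width: 0.0112
gripper_force: 59.3
```

```bash
python3 goal.py 19 3; python3 - <<'E'
from h import *
d=cam("scene"); cv2.imwrite("pics/s3.png",cv2.resize(d["frame"][40:240,240:440],(600,600))[:,:,::-1])
E
```

```text
goal [455.9 206.6 187.6] now [456.3 206.5 205.9] shift/50 in tool [ 0.001 -0.128  0.343] turn/8 [ 0.012 -0.005  0.002] [ 0.86619726 -0.66913838 -2.57710961] [ 0.03639971  0.33579182 -0.03898495] 10.75
```

View pics/s3.png

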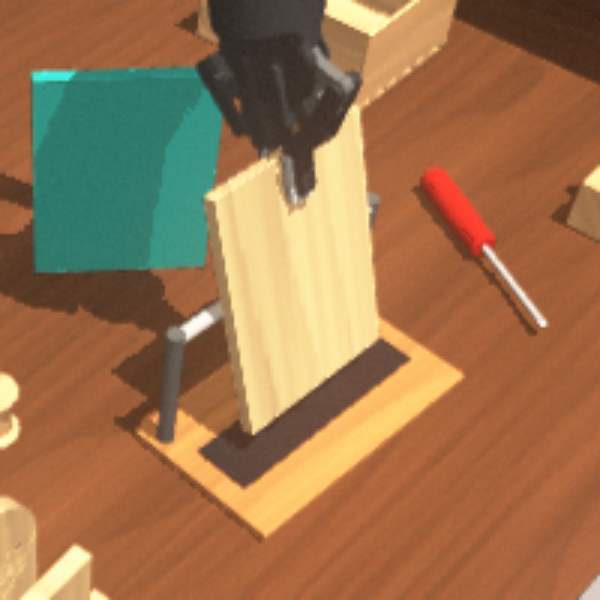

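The board is tilted over the strip and just above it, between the posts, with the foot edge at about (310,385) in the crop. Lowering to near contact.

>>> {"method": "move_arm", "body": {"motion": [[[0,-0.06,0.17],[0,0,0]],[[0,-0.06,0.17],[0,0,0]],[[0,0,0],[0,0,0]],[[0,0,0],[0,0,0]]]}}

```text
time_s: 11.2
position: [0.4555, 0.2063, 0.1865]
tool_rot: [[0.078, 0.943, 0.324], [0.997, -0.074, -0.026], [-0.0, 0.325, -0.946]]
ft_force: [-0.2, 0.7, -2.4]
grip_width: 0.0113
gripper_force: 59.2
```

>>> {"method": "move_arm", "body": {"motion": [[[0,-0.0065,0.019],[0,0,0]],[[0,0,0],[0,0,0]],[[0,0,0],[0,0,0]]]}}

```text
time_s: 11.5
position: [0.4556, 0.2064, 0.186]
tool_rot: [[0.078, 0.943, 0.325], [0.997, -0.074, -0.025], [0.0, 0.326, -0.945]]
ft_force: [0.1, -0.7, -1.7]
grip_width: 0.0112
gripper_force: 59.2
```

>>> {"method": "move_arm", "body": {"motion": [[[0,-0.0065,0.019],[0,0,0]],[[0,0,0],[0,0,0]],[[0,0,0],[0,0,0]]]}}

```text
time_s: 11.8
position: [0.4557, 0.2064, 0.1851]
tool_rot: [[0.078, 0.942, 0.325], [0.997, -0.074, -0.025], [0.0, 0.326, -0.945]]
ft_force: [-0.9, 0.1, -0.3]
grip_width: 0.0115
gripper_force: 59.7
```

>>> {"method": "move_arm", "body": {"motion": [[[0,-0.0065,0.019],[0,0,0]],[[0,0,0],[0,0,0]],[[0,0,0],[0,0,0]]]}}

```text
time_s: 12.1
position: [0.4558, 0.2065, 0.185]
tool_rot: [[0.078, 0.942, 0.326], [0.997, -0.074, -0.025], [0.001, 0.327, -0.945]]
ft_force: [-6.0, 0.6, 9.0]
grip_width: 0.011
gripper_force: 61.2
```

>>> {"method": "move_arm", "body": {"motion": [[[0,-0.0065,0.019],[0,0,0]],[[0,0,0],[0,0,0]],[[0,0,0],[0,0,0]]]}}

```text
time_s: 12.4
position: [0.4559, 0.2066, 0.185]
tool_rot: [[0.078, 0.942, 0.328], [0.997, -0.074, -0.025], [0.001, 0.329, -0.944]]
ft_force: [-10.0, 0.0, 18.3]
grip_width: 0.0113
gripper_force: 62.6
```

The foot is on the strip, at contact height 185.0 mm against 184.6 predicted. I'll ease the load, then tip about the foot onto the rail.

>>> {"method": "move_arm", "body": {"motion": [[[0,0.005,-0.015],[0,0,0]],[[0,-0.016,0],[-0.031,0,0]],[[0,-0.016,0],[-0.031,0,0]],[[0,0,0],[0,0,0]],[[0,0,0],[0,0,0]]]}}

```text
time_s: 12.9
position: [0.4543, 0.2067, 0.1845]
tool_rot: [[0.078, 0.939, 0.335], [0.997, -0.073, -0.026], [0.001, 0.336, -0.942]]
ft_force: [-5.9, -0.6, 11.4]
grip_width: 0.0112
gripper_force: 61.5
```

>>> {"method": "move_arm", "body": {"motion": [[[0,-0.016,0],[-0.031,0,0]],[[0,0,0],[0,0,0]],[[0,0,0],[0,0,0]]]}}

```text
time_s: 13.2
position: [0.4535, 0.2067, 0.1843]
tool_rot: [[0.078, 0.938, 0.339], [0.997, -0.073, -0.026], [0.001, 0.34, -0.94]]
ft_force: [-5.7, -0.2, 12.4]
grip_width: 0.0112
gripper_force: 61.5
```

>>> {"method": "move_arm", "body": {"motion": [[[0,-0.016,0],[-0.031,0,0]],[[0,0,0],[0,0,0]],[[0,0,0],[0,0,0]]]}}

```text
time_s: 13.5
position: [0.4528, 0.2068, 0.184]
tool_rot: [[0.078, 0.936, 0.343], [0.997, -0.073, -0.026], [0.001, 0.344, -0.939]]
ft_force: [-5.6, 0.0, 11.6]
grip_width: 0.0111
gripper_force: 61.6
```

>>> {"method": "move_arm", "body": {"motion": [[[0,-0.016,0],[-0.031,0,0]],[[0,0,0],[0,0,0]],[[0,0,0],[0,0,0]]]}}

```text
time_s: 13.8
position: [0.4523, 0.2069, 0.1837]
tool_rot: [[0.078, 0.934, 0.348], [0.997, -0.073, -0.026], [0.001, 0.349, -0.937]]
ft_force: [-4.6, -0.8, 9.9]
grip_width: 0.011
gripper_force: 61.3
```

```bash
cat > rail.py <<'E'
from h import *
y0=np.radians(-4.5); A=np.array([[np.cos(y0),-np.sin(y0),0],[np.sin(y0),np.cos(y0),0],[0,0,1.]])
for n in("scene","top"):
    d=cam(n); F=d["frame"].astype(int); q=(pts(d)-[.515,.2004,0])@A*1000
    m=(d["depth"]>0)&(F[...,0]>F[...,2]+25)&(F[...,0]>F[...,1])&(abs(q[...,1])<95)&(q[...,2]>22)&(q[...,2]<215)&(q[...,0]>-95)&(q[...,0]<20)
    k,L,s,_=cv2.connectedComponentsWithStats(m.astype(np.uint8)); p=q[L==1+s[1:,4].argmax()]
    r=np.c_[p[:,1],p[:,2],np.ones(len(p))]; w=np.ones(len(p),bool)
    for _ in range(5):
        c=np.linalg.lstsq(r[w],p[w,0],rcond=None)[0]; w=abs(p[:,0]-r@c)<2.5
    print(n,len(p),w.sum(),"front face lean",np.degrees(np.arctan(-c[1])).round(2),"yaw",np.degrees(np.arctan(c[0])).round(2),"x at z12",(c[2]+12*c[1]).round(1),"y",np.percentile(p[w,1],[.5,99.5]).round(1),"z",p[w,2].min().round(1),p[w,2].max().round(1))
    rl=(d["depth"]>0)&(abs(q[...,1])<100)&(q[...,2]>110)&(q[...,2]<135)&(abs(F[...,0]-F[...,2])<25)&(abs(q[...,0]+52)<12)
    if rl.any(): print("  rail med",np.median(q[rl],0).round(1))
E
python3 rail.py
```

```text
scene 3921 3379 front face lean 20.24 yaw -0.03 x at z12 7.7 y [-75.3  74.6] z 22.0 211.3
  rail med [-48.7 -86.  125. ]
top 752 522 front face lean 20.53 yaw 0.21 x at z12 6.0 y [-73.9  39.5] z 22.8 206.5
  rail med [-53.3 -83.5 125.8]
```

>>> {"method": "move_arm", "body": {"motion": [[[0,-0.016,0],[-0.031,0,0]],[[0,0,0],[0,0,0]],[[0,0,0],[0,0,0]]]}}

```text
time_s: 14.2
position: [0.4519, 0.2069, 0.1833]
tool_rot: [[0.078, 0.933, 0.352], [0.997, -0.073, -0.027], [0.001, 0.353, -0.936]]
ft_force: [-1.3, 0.2, 7.4]
grip_width: 0.0113
gripper_force: 60.8
```

>>> {"method": "move_arm", "body": {"motion": [[[0,-0.016,0],[-0.031,0,0]],[[0,0,0],[0,0,0]],[[0,0,0],[0,0,0]]]}}

```text
time_s: 14.5
position: [0.4515, 0.207, 0.1829]
tool_rot: [[0.078, 0.931, 0.357], [0.997, -0.073, -0.027], [0.001, 0.358, -0.934]]
ft_force: [1.7, -0.4, 6.8]
grip_width: 0.0114
gripper_force: 60.4
```

It now rests on the rail: Fx has reversed sign and the lean is about 20.5°. Easing the grip, then a small opening.

>>> {"method": "move_arm", "body": {"motion": [[[0,0,0],[0,0,0]],[[0,0,0],[0,0,0]],[[0,0,0],[0,0,0]]], "force": 20}}

```text
time_s: 14.8
position: [0.4515, 0.207, 0.1829]
tool_rot: [[0.078, 0.931, 0.357], [0.997, -0.073, -0.027], [0.001, 0.358, -0.934]]
ft_force: [1.4, -1.1, 6.0]
grip_width: 0.0116
gripper_force: 60.4
```

>>> {"method": "move_arm", "body": {"motion": [[[0,0,0],[0,0,0]],[[0,0,0],[0,0,0]],[[0,0,0],[0,0,0]],[[0,0,0],[0,0,0]],[[0,0,0],[0,0,0]],[[0,0,0],[0,0,0]]], "claw": 0.65}}

```text
time_s: 15.4
position: [0.4503, 0.2068, 0.1817]
tool_rot: [[0.078, 0.932, 0.353], [0.997, -0.073, -0.028], [-0.0, 0.354, -0.935]]
ft_force: [0.8, 0.5, -0.3]
grip_width: 0.0298
gripper_force: 0.0
```

```bash
python3 rail.py; python3 - <<'E'
from h import *
d=cam("scene"); cv2.imwrite("pics/s4.png",cv2.resize(d["frame"][40:240,240:440],(600,600))[:,:,::-1])
E
```

```text
scene 3876 3353 front face lean 21.06 yaw 0.04 x at z12 9.5 y [-75.4  74.1] z 22.1 204.7
  rail med [-49.  -85.4 124.9]
top 784 562 front face lean 21.11 yaw 0.21 x at z12 7.4 y [-73.8  40.8] z 23.2 206.4
  rail med [-53.6 -83.5 125.8]
```

View pics/s4.png

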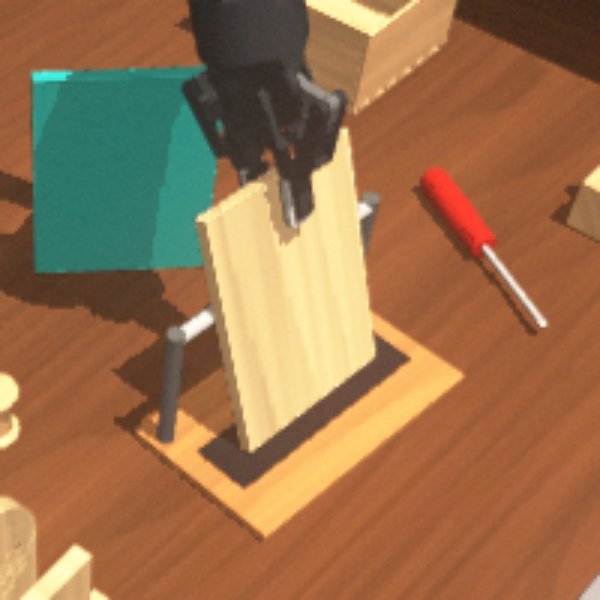

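Released: the board stands on the strip against the rail, leaning about 21°, with the foot roughly 2 mm from the middle. Backing straight out along the tool.

>>> {"method": "move_arm", "body": {"motion": [[[0,0,-0.05],[0,0,0]],[[0,0,-0.1],[0,0,0]],[[0,0,-0.15],[0,0,0]],[[0,0,-0.2],[0,0,0]],[[0,0,-0.3],[0,0,0]],[[0,0,-0.4],[0,0,0]],[[0,0,-0.4],[0,0,0]],[[0,0,-0.4],[0,0,0]],[[0,0,-0.4],[0,0,0]],[[0,0,0],[0,0,0]],[[0,0,0],[0,0,0]],[[0,0,0],[0,0,0]],[[0,0,0],[0,0,0]],[[0,0,0],[0,0,0]]]}}

```text
time_s: 16.95
position: [0.408, 0.21, 0.2934]
tool_rot: [[0.078, 0.933, 0.352], [0.997, -0.073, -0.028], [-0.0, 0.353, -0.936]]
ft_force: [-0.3, 0.3, -0.0]
grip_width: 0.0297
gripper_force: 0.0
```

```bash
python3 rail.py; python3 - <<'E'
from h import *
d=cam("scene"); save(d,"s5.png")
E
```

```text
scene 4113 3599 front face lean 21.08 yaw -0.0 x at z12 9.5 y [-75.5  74.3] z 22.0 205.3
  rail med [-49.  -86.2 124.7]
top 1087 812 front face lean 21.09 yaw 0.14 x at z12 7.4 y [-73.5  73. ] z 22.4 206.5
  rail med [-52.8 -82.4 125.5]
```

View pics/s5.png

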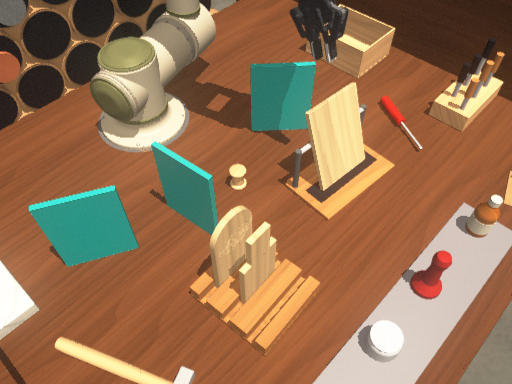

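The board leans on the rail by itself, centred and square, around (338,140) in the image. The other two are still in their slots around (235,250), and the gripper is clear.

```bash
python3 -c "
from rig import env
print(env.close_job())"
```

```text
the job is handed in; nothing more can be done
None
```

The wide board now leans on the rail by itself at about 21° from upright, square and centred along it, with its foot about 2 mm from the middle of the strip after a 1–2 mm slip as I let go; the other two boards are still in their slots, and the job is handed in at about 17 s.

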